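# Open the wide sample jar at the cleanliness inspection bench

## Robot

A 7-joint arm with a two-finger parallel gripper is mounted at the origin on the work surface. World frame = base frame: x ahead of the robot, y to its left, z up, the work surface at z = 0. Lengths are in m, angles in rad, forces in N, time in s.
With the tool pointing down it reaches from about 0.425 to 1.025 m from the base axis. Payload 3.6 kg.
Tool frame: the origin (TCP) lies midway between the tips of the shut fingers; the grasp point (between the pads) lies 19 mm behind it; x points along the fingers, y is the direction in which the jaws open and shut, and the axes are right-handed (so a half turn about x gives the same grasp; the last joint's range is limited). The gripper opens to 85 mm and grips with 20 to 120 N. Pads are 22 mm wide; open, the fingers measure 114 mm over their backs; the gripper's body (76 mm by 85 mm) begins 54 mm behind the grasp point. The pads swing forward as they close: fully open they stand 13 mm farther back than shut.
Start: joints at [1.165, 0.591, 0.048, 1.609, -0.033, 0.943, -0.034], TCP at [0.222, -0.69, 0.231] pointing down, gripper open.
Joint ranges: [-2.69, 2.69], [-0.47, 2.24], [-1.27, 1.36], [0.19, 2.51], [-1.53, 4.68], [0.08, 2.07], [-3.09, 3.09]. Speed limits (rad/s): [2.57, 2.57, 3.14, 3.14, 3.14, 3.14, 3.14].

## Interface

Orientations are given as a rotation vector (axis times angle).
In Python, from rig import env gives the robot as it stands. Calls block until the motion is done:
- env.move_ptp(position, orientation): joint-space move of the TCP to a pose.
- env.move_l(position, ori=None, max_speed=0.15, guard=None): straight line of the TCP; ori=None keeps the orientation; max_speed is the mean speed in m/s. With guard (N) it stops when the force on the tool has changed by that much, and returns True; else False.
- env.goto_joints(angles): joint-space move.
- env.let_go() and env.gripper_close(squeeze=None): open the fingers fully, or close them until they stop; squeeze is the grip in N (None keeps the last).
- env.pause(seconds).
- env.solve_ik(position, orientation): joint angles nearest the present ones, or None.
- env.get_obs(): the state.
- env.read_camera(name): name is "scene" or "top"; returns a dict with "pixels" (480x640x3 uint8, red, green, blue), "camera_matrix" (3x3 intrinsics, pixels), "dist_coeffs" ([k1, k2, p1, p2, k3] as OpenCV has them; the pictures are not rectified), "origin" and "attitude" of the camera in the world. Camera axes: x right, y up, looking along -z (the intrinsics and any distortion apply to the point x, -y, -z); pixel columns grow to the right and rows downward; lengths in m; the calibration is good to about 2 mm. A picture is of the moment at which its call begins. There is no depth.
A pose or a line that the arm cannot do raises env.Unreachable and nothing moves.
- env.finish_job(): hands the job in, once; it reports no verdict.
The state is a dict: "time_s": time; "joint_positions": joint angles; "qvel": joint speeds; "effort": joint torques, N m; "eef_pos": TCP position; "eef_rot": TCP orientation; "wrist_force": force on the tool from outside, world axes, zero at the start; "wrist_torque": the same for the moment, N m; "width": finger opening in m.
Only numpy, scipy, OpenCV 4.12 (cv2) and the standard library are available. Lean on these libraries where they do the work, as an engineer would, in place of code of your own. Each camera call takes 0.05 s, during which the arm holds its last target. There are 200 camera calls.

## Task

Open the wide sample jar for inspection: unscrew its lid (right-hand thread, so anticlockwise seen from above) until the threads let go, then lift it straight off and lay it gently, top side up and flat, in the steel tray. Let go of it there, and leave the closed narrow jar and the other things on the bench where they are.

Things in the scene. Friction and masses are not known exactly. Their poses are not given: they have to be found in the camera images.
- jar: the WIDE steel sample jar, fixed in a black clamp block (78 x 86 mm, 35 mm high) bolted to the bench; it cannot move or turn. Origin on the jar's axis at bench level, z up. Body 60 mm in diameter up to 66 mm above the bench, then a 33 mm neck (39 mm over the thread). It changes places with the narrow jar from start to start
- jar_rim (a point): centre of the wide jar's rim, hidden in the lid, 103 mm above the bench. The neck below has a steep right-hand thread: turned anticlockwise (from above) the lid climbs 16 mm a turn and is free after about 1.45 turns, 23 mm up; pulling earlier does not get it off, and it stays put when let go. Once free, lift it 20 mm or more to clear the neck
- lid: the loose aluminium lid (about 110 g) screwed on the wide jar, hand-loose, with up to 1 mm of play. Round, 50 mm in diameter, 44 mm high: solid knurled head (upper 14 mm) over a hollow skirt (lower 30 mm, 49 mm diameter). Origin on its axis at the skirt's lower edge, z towards its top; screwed home, origin 73 mm and top 117 mm above the bench
- lid_top (a point): centre of the lid's flat top face (44 mm above the lid's origin)
- tray: low open steel tray fixed on the bench, 170 (its x) x 150 (its y) x 12 mm with 4 mm walls and a 4 to 5 mm floor. Origin at the centre of its underside, at bench level, z up
- small_jar: the NARROW steel jar in its own black clamp block (60 x 66 mm, 35 mm high), 42 mm body, with a 32 mm closed cap whose top is 91 mm above the bench; fixed, stays shut. Origin on its axis at bench level
- dish: loose clear Petri dish 72 mm across, 14 mm high, with a white filter disc. Origin at the centre of its underside. Leave alone
- bottle: loose small white plastic bottle 40 mm in diameter and 75 mm high. Origin at the centre of its underside. Leave alone
- brush: loose black cleaning brush about 160 mm long lying on the bench. Leave alone
Mind the look-alikes: they are no part of the job. Several things have the shape of the tray; the one meant has the colours described above.

How it is judged:
By the outcome, as a careful person would: the job done as asked, in the order asked, and still so for the second after the job is handed in, with the robot touching nothing.
It also fails if it takes over 72 s, if anything falls off the work surface, if the arm or the gripper's body presses on something with over 40 N, if the wrist force passes 120 N, or if a joint passes its speed limit or range.

## Working session

There is one attempt and no reset: what is moved stays moved. The work goes in short steps, each a Python script; the robot and the scene stay as the last script left them, time stands still between calls to the robot, and variables do not carry over. Pictures are saved under pics/ and viewed, about 8 in all and at most 12, crops included, and the job is handed in when it is done.

```bash
ls; mkdir -p pics
python3 - <<'E'
from rig import env
import cv2
for n in ("scene","top"):
    c=env.read_camera(n); cv2.imwrite(f"pics/{n}0.png",c["pixels"][:,:,::-1])
    print(n,c["camera_matrix"],c["dist_coeffs"],c["origin"],c["attitude"])
o=env.get_obs(); print(o)
E
```

```text
pics
scene [[463.08419265   0.         326.06392538]
 [  0.         463.08419265 237.9382138 ]
 [  0.           0.           1.        ]] [-0.03775259  0.          0.          0.          0.        ] [ 0.98891303 -0.68756661  0.59873935] [0.97528607 0.31224226 0.52194752]
top [[560.39059757   0.         320.97145477]
 [  0.         560.39059757 248.24643126]
 [  0.           0.           1.        ]] [-0.12127757  0.          0.          0.          0.        ] [ 0.2891092  -0.03571832  1.43583193] [ 0.14760486 -0.15947746 -1.55481587]
{'time_s': 0.1, 'joint_positions': array([ 1.16549735,  0.59206188,  0.04830154,  1.60970431, -0.0333245 ,
        0.94272736, -0.03370741]), 'qvel': array([-0.00040404, -0.00159527,  0.00041064, -0.00371399,  0.00050486,
       -0.00054068,  0.0011548 ]), 'effort': array([ 4.78780901e-03, -5.49994791e+01,  1.55349232e+00, -1.98822784e+01,
        9.74528608e-03,  3.94812392e-03, -3.69966330e-06]), 'eef_pos': array([ 0.22219165, -0.68931259,  0.23022645]), 'eef_rot': array([ 2.05360507,  0.32504214, -2.05448042]), 'wrist_force': array([-0.28678912,  0.33452735,  0.65646196]), 'wrist_torque': array([ 0.05543214, -0.0110727 , -0.0140987 ]), 'width': 0.0853389472386047}
```

View pics/scene0.png

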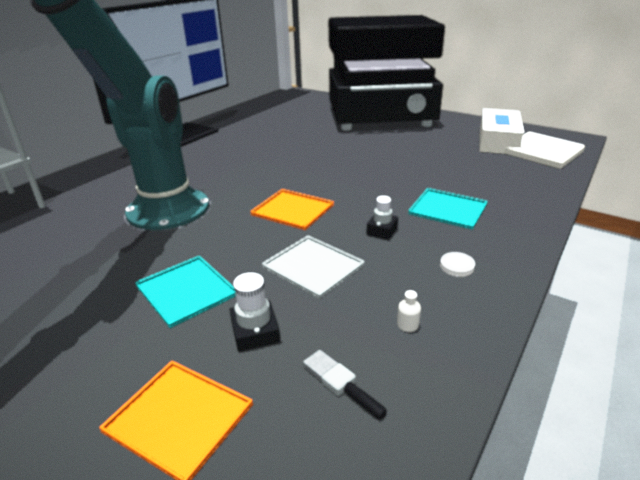

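View pics/top0.png

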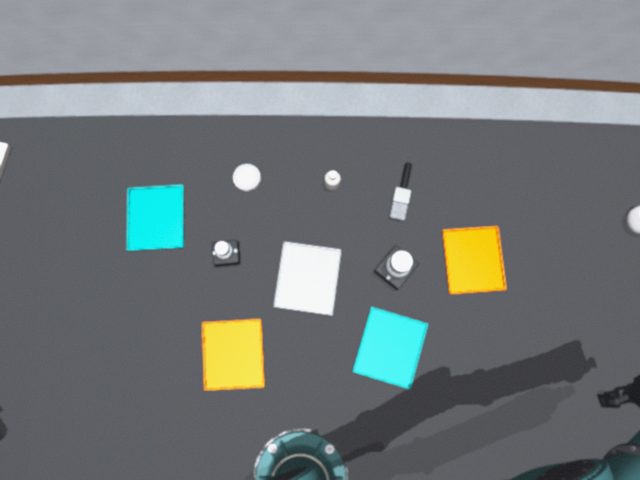

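Scene view: wide jar (black block, large lid) at (250,300); narrow jar at (382,215). Trays: orange at (292,207) and (177,417), cyan at (448,207) and (187,288), grey steel at (313,264). Top view: wide jar at (400,262), narrow jar at (223,250). Trays there: cyan at (155,217) and (391,347), orange at (475,259) and (233,354), grey at (308,278). The uncoloured grey tray is the steel one, and the larger jar in the larger block is the wide one. I'll confirm with one crop and measure.

```bash
cat > h.py <<'E'
from rig import env
import numpy as np, cv2
from scipy.spatial.transform import Rotation as R
def ray(c,uv):
    p=cv2.undistortPoints(np.array([[uv]],float),c["camera_matrix"],c["dist_coeffs"])[0,0]
    d=R.from_rotvec(c["attitude"]).apply([p[0],-p[1],-1]); return np.array(c["origin"]),d/np.linalg.norm(d)
def plane(c,uv,z):
    o,d=ray(c,uv); return o+d*(z-o[2])/d[2]
def tri(a,ua,b,ub):
    o1,d1=ray(a,ua);o2,d2=ray(b,ub)
    s=np.linalg.lstsq(np.c_[d1,-d2],o2-o1,rcond=None)[0]
    p,q=o1+s[0]*d1,o2+s[1]*d2
    return (p+q)/2,np.linalg.norm(p-q)
def proj(c,P):
    p=R.from_rotvec(c["attitude"]).inv().apply(np.array(P)-c["origin"])
    return cv2.projectPoints(np.array([[p[0],-p[1],-p[2]]]),np.zeros(3),np.zeros(3),c["camera_matrix"],c["dist_coeffs"])[0][0,0]
def rectblob(c,box,f):
    x0,y0,x1,y1=box; m=f(cv2.cvtColor(c["pixels"][y0:y1,x0:x1],cv2.COLOR_RGB2HSV).astype(int)).astype(np.uint8)
    k=max(cv2.findContours(m,cv2.RETR_EXTERNAL,cv2.CHAIN_APPROX_NONE)[0],key=cv2.contourArea)
    return k+np.array([[x0,y0]])
E
python3 - <<'E'
from h import *
S,T=env.read_camera("scene"),env.read_camera("top")
grey=lambda h:(h[...,1]<60)&(h[...,2]>120)
def quad(c,box):
    k=rectblob(c,box,grey); hull=cv2.convexHull(k)
    for e in np.linspace(.01,.1,40):
        q=cv2.approxPolyDP(hull,e*cv2.arcLength(hull,True),True)
        if len(q)==4: return q[:,0].astype(float)
qt=quad(T,(262,230,352,325)); qs=quad(S,(255,230,370,300))
print(qt,qs)
P=[plane(T,u,.012) for u in qt]; Q=[plane(S,u,.012) for u in qs]
print(np.round(P,3),np.mean(P,0),'\n',np.round(Q,3),np.mean(Q,0))
print([round(np.linalg.norm(P[i]-P[i-1]),3) for i in range(4)])
for u in qt:
    j=min(range(4),key=lambda j:tri(T,u,S,qs[j])[1]); print(tri(T,u,S,qs[j]))
# lid top in top view
for th in (150,180,200,220,235):
    k=rectblob(T,(370,235,430,295),lambda h:(h[...,1]<60)&(h[...,2]>th)); print(th,cv2.minEnclosingCircle(k),cv2.contourArea(k))
    k=rectblob(S,(220,260,290,335),lambda h:(h[...,1]<60)&(h[...,2]>th)); print('   s',cv2.boundingRect(k),cv2.contourArea(k))
a=cv2.resize(T["pixels"][225:305,360:440],(400,400),interpolation=cv2.INTER_CUBIC)
b=cv2.resize(S["pixels"][262:342,210:290],(400,400),interpolation=cv2.INTER_CUBIC)
cv2.imwrite("pics/crop1.png",np.hstack([a,b])[:,:,::-1])
E
```

```text
[[283. 241.]
 [341. 249.]
 [332. 315.]
 [273. 307.]] [[261. 262.]
 [305. 235.]
 [364. 260.]
 [319. 296.]]
[[ 0.59   0.054  0.012]
 [ 0.57  -0.097  0.012]
 [ 0.399 -0.075  0.012]
 [ 0.418  0.075  0.012]] [ 0.49432972 -0.01072984  0.012     ] 
 [[ 0.396 -0.072  0.012]
 [ 0.413  0.072  0.012]
 [ 0.585  0.055  0.012]
 [ 0.571 -0.101  0.012]] [ 0.49120886 -0.01158398  0.012     ]
[np.float64(0.173), np.float64(0.152), np.float64(0.172), np.float64(0.151)]
(array([0.58806159, 0.05270396, 0.01455618]), np.float64(0.0026073897364198672))
(array([ 0.56992938, -0.09787759,  0.0092504 ]), np.float64(0.0021600599110975704))
(array([ 0.39897614, -0.07488424,  0.01512036]), np.float64(0.0005212885589601969))
(array([ 0.435105  ,  0.08999073, -0.17940906]), np.float64(0.0006378263906636816))
150 ((399.8783874511719, 263.1216125488281), 13.771478652954102) 506.0
   s (234, 294, 35, 24) 535.5
180 ((399.72222900390625, 262.72222900390625), 13.29750919342041) 384.0
   s (233, 272, 31, 20) 450.0
200 ((401.5, 262.7916564941406), 12.3002290725708) 337.0
   s (233, 272, 31, 20) 435.5
220 ((401.493896484375, 261.2926940917969), 10.869624137878418) 317.0
   s (234, 273, 30, 19) 413.0
235 ((401.375, 261.0625), 10.339080810546875) 297.0
   s (234, 273, 29, 18) 398.5
```

View pics/crop1.png

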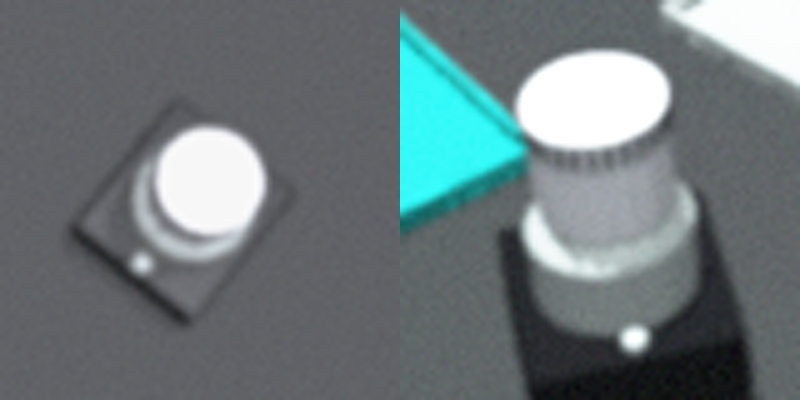

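The crop confirms it: a wide lid with a knurled rim on a broad body in the black block. Its top face is centred at top (401.4,261.1) and scene (248.2,281.7), and the tray behind it is grey. Next I triangulate and move above the lid.

```bash
cat >> h.py <<'E'
R0=R.from_rotvec(env.get_obs()["eef_rot"])
def down(yaw):  # tool x down, jaw axis y at angle yaw in the world
    y=np.array([np.cos(yaw),np.sin(yaw),0]);x=np.array([0,0,-1.]);return R.from_matrix(np.c_[x,y,np.cross(x,y)]).as_rotvec()
def yaw_now():
    y=R.from_rotvec(env.get_obs()["eef_rot"]).apply([0,1,0]); return np.arctan2(y[1],y[0])
def st(t=""):
    o=env.get_obs(); print(t,"t%.1f"%o["time_s"],np.round(o["eef_pos"],4),"yaw%.2f"%yaw_now(),"j",np.round(o["joint_positions"],2),"F",np.round(o["wrist_force"],1),"M",np.round(o["wrist_torque"],2),"w%.4f"%o["width"])
E
python3 - <<'E'
from h import *
S,T=env.read_camera("scene"),env.read_camera("top")
p,e=tri(T,(401.4,261.1),S,(248.2,281.7)); print("lid top",p,e, plane(T,(401.4,261.1),.117),plane(S,(248.2,281.7),.117),"r",np.hypot(*p[:2]))
k=rectblob(T,(370,235,430,295),lambda h:(h[...,1]<60)&(h[...,2]>235))
A=[plane(T,u[0],.117) for u in k]; print("diam",np.ptp(np.array(A),axis=0))
# black block, as check of the axis
k=rectblob(T,(360,225,440,305),lambda h:(h[...,2]>100)); 
st()
c=np.r_[plane(T,(401.4,261.1),.117)[:2],.25]
env.move_ptp(c,down(yaw_now())); st("above")
q=np.array(env.get_obs()["joint_positions"]); y=yaw_now()
q[6]+=.5; env.goto_joints(q); st("j7+.5")
E
```

```text
lid top [ 0.52125403 -0.23809107  0.11649247] 0.0011667484706911913 [ 0.52156634 -0.23759037  0.117     ] [ 0.52135145 -0.23899291  0.117     ] r 0.5730559517059489
diam [0.04639258 0.04610172 0.        ]
 t0.3 [ 0.2224 -0.6898  0.2309] yaw-1.26 j [ 1.17  0.59  0.05  1.61 -0.03  0.94 -0.03] F [-0.3  0.9 -0.8] M [ 0.07 -0.07  0.02] w0.0852
above t2.3 [ 0.5212 -0.2392  0.25  ] yaw-1.26 j [ 0.39  0.38 -0.05  1.94  0.03  0.83 -0.94] F [-0.2 -0.1  0.4] M [ 0.04 -0.01 -0.06] w0.0853
j7+.5 t2.8 [ 0.5209 -0.2401  0.2499] yaw-0.77 j [ 0.39  0.38 -0.05  1.94  0.03  0.83 -0.44] F [-0.2 -0.3  0.1] M [-0.02  0.02  0.  ] w0.0855
```

Run:
```python
from h import *
q=np.array(env.get_obs()["joint_positions"]); q[6]=-2.75; env.goto_joints(q); env.pause(.2)
st("rot"); y=yaw_now()
c=np.array([.5213,-.2381])
env.move_l([*c,.135],down(y),max_speed=.12); env.pause(.2)
print(np.mean([env.get_obs()["eef_pos"] for _ in range(20)],0)); st("low")
t=env.read_camera("scene")["pixels"][170:350,150:350]
cv2.imwrite("pics/low.png",cv2.resize(t,(700,630),interpolation=cv2.INTER_CUBIC)[:600,:,::-1])
```

```text
rot t5.0 [ 0.5209 -0.2401  0.2499] yaw-3.08 j [ 0.39  0.38 -0.05  1.94  0.03  0.83 -2.75] F [-0.5  0.6  0.7] M [ 0.04 -0.03 -0.03] w0.0855
[ 0.52176646 -0.23828782  0.1357372 ]
low t6.3 [ 0.5218 -0.2383  0.1357] yaw-3.08 j [ 0.38  0.53 -0.04  2.03  0.04  0.58 -2.77] F [ 0.3 -0.1 -0.7] M [0.   0.02 0.  ] w0.0858
```

View pics/low.png

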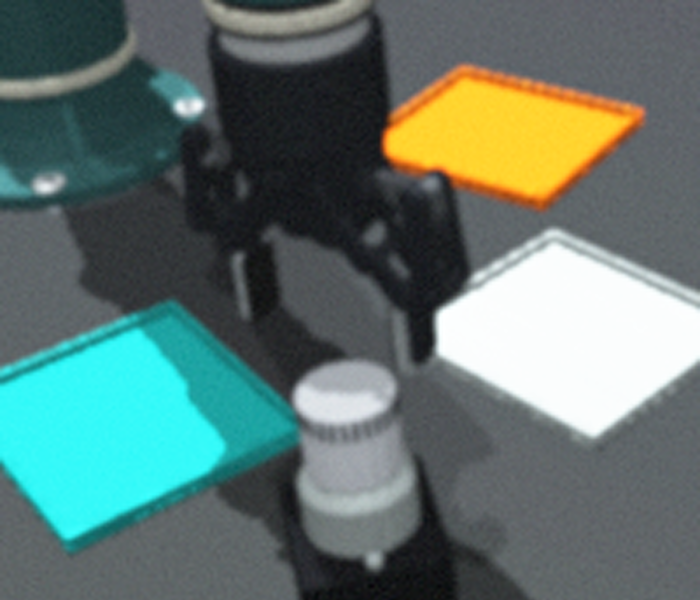

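The crop shows the open fingers at about (255,290) and (415,340), straddling the lid at (345,390), centred and clear. Next I descend with a guard and take the first grip.

Run:
```python
from h import *
y=yaw_now(); c=np.array([.5213,-.2381])
print("guard",env.move_l([*c,.087],down(y),max_speed=.08,guard=8)); env.pause(.1); st("down")
env.gripper_close(squeeze=30); env.pause(.3); st("closed")
```

```text
guard False
down t7.2 [ 0.5217 -0.2383  0.0875] yaw-3.08 j [ 0.38  0.61 -0.04  2.05  0.05  0.49 -2.77] F [ 0.2  0.5 -0.6] M [-0.02  0.    0.01] w0.0853
closed t7.9 [ 0.5215 -0.2382  0.0875] yaw-3.08 j [ 0.38  0.61 -0.04  2.05  0.05  0.49 -2.77] F [-1.5  0.1  5.9] M [0.07 0.18 0.03] w0.0488
```

Width is 49 mm with small forces, so the grip is centred. I turn in 60° segments, starting with two to check that the lid follows.

```bash
cat >> h.py <<'E'
C=np.array([.5213,-.2381]); PITCH=.016/(2*np.pi)
def turn(z,y,ang,n):
    """anticlockwise from commanded height z, yaw y; climbs with the thread"""
    for i in range(n):
        y+=ang/n; z+=PITCH*ang/n
        q0=np.array(env.get_obs()["joint_positions"]); q=env.solve_ik([*C,z],down(y))
        if q is None or abs(q-q0).max()>1.3: print("bad ik",q,q0); break
        env.goto_joints(q); st("turn z%.4f"%z)
        if np.linalg.norm(env.get_obs()["wrist_force"])>40: print("force!"); break
    return z,y
E
python3 - <<'E'
from h import *
env.gripper_close(squeeze=50); st()
print(turn(.087,yaw_now(),2.1,2))
E
```

```text
t8.2 [ 0.5215 -0.2382  0.0877] yaw-3.08 j [ 0.38  0.61 -0.04  2.05  0.05  0.49 -2.77] F [-1.3  0.3  6. ] M [ 0.07  0.24 -0.03] w0.0486
turn z0.0897 t8.9 [ 0.5215 -0.2385  0.0897] yaw-2.03 j [ 0.59  0.62 -0.33  2.04  0.38  0.54 -2.04] F [-0.3 -0.8  1.8] M [-0.21 -0.06 -0.03] w0.0486
turn z0.0923 t9.7 [ 0.5215 -0.2381  0.0924] yaw-0.98 j [ 0.79  0.68 -0.63  2.03  0.66  0.64 -1.26] F [ 0.4 -0.5  2.7] M [-0.1  -0.08  0.05] w0.0487
(0.09234760608788767, np.float64(-0.9766014485809895))
```

```bash
cat >> h.py <<'E'
def turn7(z,y,ang,n):
    """same, with the last joint only (plus the small climb)"""
    for i in range(n):
        z+=PITCH*ang/n
        q=np.array(env.solve_ik([*C,z],down(y))); q[6]+=ang/n; y+=ang/n
        env.goto_joints(q); st("turn7 z%.4f"%z)
        if np.linalg.norm(env.get_obs()["wrist_force"])>40: print("force!"); break
    return z,y
E
python3 - <<'E'
from h import *
z,y=turn7(.0923,yaw_now(),3.8,4)
env.let_go(); env.pause(.1); st("open")
env.move_l([*C,z+.06],down(yaw_now()),max_speed=.12); 
c=env.read_camera("scene"); k=c["pixels"][220:345,190:310]
cv2.imwrite("pics/s1.png",cv2.resize(k,(576,600),interpolation=cv2.INTER_CUBIC)[:,:,::-1]); st()
for h in (.0,.008,.0155): print(h,proj(c,[*C,.117+h]))
E
```

```text
turn7 z0.0947 t10.6 [ 0.5214 -0.2377  0.0947] yaw-0.03 j [ 0.79  0.67 -0.63  2.03  0.65  0.65 -0.3 ] F [ 0.8 -0.   1.9] M [ 0.01 -0.08  0.03] w0.0486
turn7 z0.0971 t11.5 [ 0.5213 -0.238   0.0971] yaw0.92 j [ 0.8   0.67 -0.64  2.03  0.65  0.65  0.65] F [0.4 0.1 3.7] M [ 0.02 -0.06 -0.03] w0.0481
turn7 z0.0996 t12.4 [ 0.5213 -0.2381  0.0996] yaw1.87 j [ 0.8   0.67 -0.64  2.03  0.65  0.66  1.6 ] F [-0.5  0.2  2.7] M [ 0.07 -0.04  0.01] w0.0485
turn7 z0.1020 t13.3 [ 0.5213 -0.2383  0.102 ] yaw2.82 j [ 0.8   0.66 -0.64  2.03  0.64  0.66  2.56] F [ 0.3 -0.2  3. ] M [-0.1  -0.    0.02] w0.0482
open t13.9 [ 0.5212 -0.2381  0.1019] yaw2.82 j [ 0.8   0.66 -0.64  2.03  0.64  0.66  2.56] F [-0.5 -0.7 -0.1] M [-0.05 -0.01  0.02] w0.0853
 t14.6 [ 0.5206 -0.2382  0.1613] yaw2.82 j [ 0.86  0.59 -0.72  1.99  0.55  0.77  2.64] F [-0.   0.6  0.8] M [0.01 0.02 0.08] w0.0855
0.0 [248.52435953 281.42076857]
0.008 [248.00922811 277.68485243]
0.0155 [247.52155689 274.14527394]
```

View pics/s1.png

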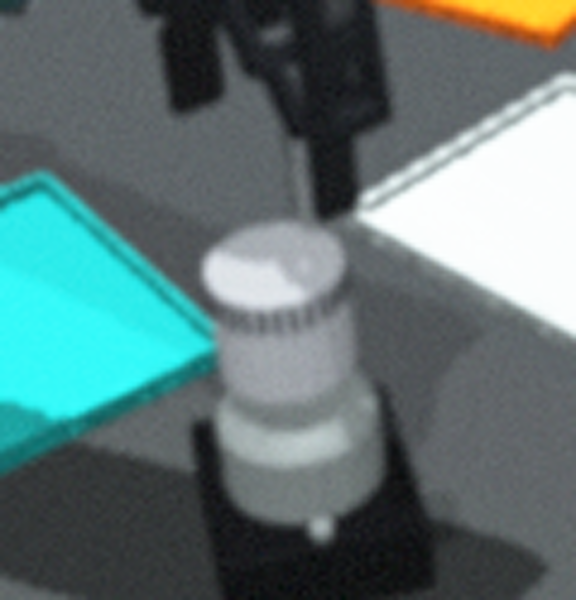

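The lid's top face is now at about (247,275.6) in the full image, against 281.4 when closed: a climb of some 13–15 mm, as expected for 0.94 turn. Second stroke.

Run:
```python
from h import *
q=np.array(env.get_obs()["joint_positions"]); q[6]=-2.7; env.goto_joints(q); st("back")
y=yaw_now(); print("guard",env.move_l([*C,.1015],down(y),max_speed=.1,guard=8)); st("down")
env.gripper_close(squeeze=50); env.pause(.1); st("closed")
z,y=turn7(.1015,yaw_now(),4.2,4)
print("lift guard",env.move_l([*C,z+.006],down(yaw_now()),max_speed=.03,guard=10)); st("lift6")
```

```text
back t18.9 [ 0.5206 -0.2382  0.1614] yaw-2.51 j [ 0.86  0.59 -0.72  1.99  0.55  0.77 -2.7 ] F [0.2 0.1 0.3] M [ 0.01  0.02 -0.  ] w0.0852
guard False
down t19.7 [ 0.5217 -0.238   0.1016] yaw-2.51 j [ 0.8   0.66 -0.64  2.03  0.64  0.66 -2.78] F [-0.1  0.1  1.1] M [-0.05 -0.02  0.02] w0.0856
closed t20.2 [ 0.522  -0.2381  0.1022] yaw-2.51 j [ 0.8   0.66 -0.64  2.02  0.64  0.66 -2.78] F [-0.8  0.5  3.9] M [ 0.05 -0.02 -0.01] w0.0486
turn7 z0.1042 t21.2 [ 0.5222 -0.2386  0.1048] yaw-1.46 j [ 0.81  0.66 -0.65  2.02  0.64  0.67 -1.73] F [ 0.5 -0.9  5.8] M [-0.11 -0.13 -0.04] w0.0483
turn7 z0.1068 t22.2 [ 0.5224 -0.2381  0.1075] yaw-0.41 j [ 0.81  0.66 -0.65  2.02  0.64  0.67 -0.67] F [1.1 0.7 4.2] M [ 0.01 -0.09  0.  ] w0.0481
turn7 z0.1095 t23.2 [ 0.5222 -0.2377  0.1101] yaw0.64 j [ 0.81  0.65 -0.65  2.02  0.63  0.68  0.38] F [0.1 1.2 5.3] M [ 0.17 -0.05  0.02] w0.0483
turn7 z0.1122 t24.2 [ 0.5215 -0.2382  0.1128] yaw1.69 j [ 0.81  0.65 -0.66  2.02  0.63  0.68  1.43] F [-0.2  1.   6.9] M [0.02 0.19 0.02] w0.0484
lift guard False
lift6 t24.6 [ 0.5207 -0.2381  0.1179] yaw1.68 j [ 0.82  0.64 -0.66  2.02  0.62  0.69  1.44] F [-0.6 -0.4 -1.9] M [ 0.02  0.   -0.04] w0.0486
```

Lift force is only about −1.9 N, close to the lid's weight, so it's free. I lift straight up and look.

Run:
```python
from h import *
print(env.move_l([*C,.165],down(yaw_now()),max_speed=.06,guard=10)); st()
env.move_l([*C,.20],down(yaw_now()),max_speed=.1); env.pause(.2); st("up")
c=env.read_camera("scene"); k=c["pixels"][180:360,160:340]
cv2.imwrite("pics/up.png",cv2.resize(k,(600,600),interpolation=cv2.INTER_CUBIC)[:,:,::-1])
print(np.mean([env.get_obs()["wrist_force"] for _ in range(20)],0))
z=env.get_obs()["eef_pos"][2]
for d in (-.013,.0,.03): print(d,(proj(c,[*C,z+d])-[160,180])*600/180)
```

```text
False
 t25.5 [ 0.5209 -0.2381  0.1648] yaw1.68 j [ 0.86  0.58 -0.72  1.99  0.55  0.77  1.5 ] F [ 1.1 -0.1 -1.5] M [ 0.05 -0.02  0.  ] w0.0484
up t26.2 [ 0.5207 -0.238   0.1993] yaw1.68 j [ 0.89  0.54 -0.76  1.96  0.5   0.83  1.55] F [ 0.2  0.3 -1.1] M [ 0.03 -0.01  0.06] w0.0483
[-0.23796052 -0.78632499 -1.03678859]
-0.013 [279.59823844 225.41164922]
0.0 [276.53984922 203.05904365]
0.03 [269.28123714 149.87617604]
```

View pics/up.png

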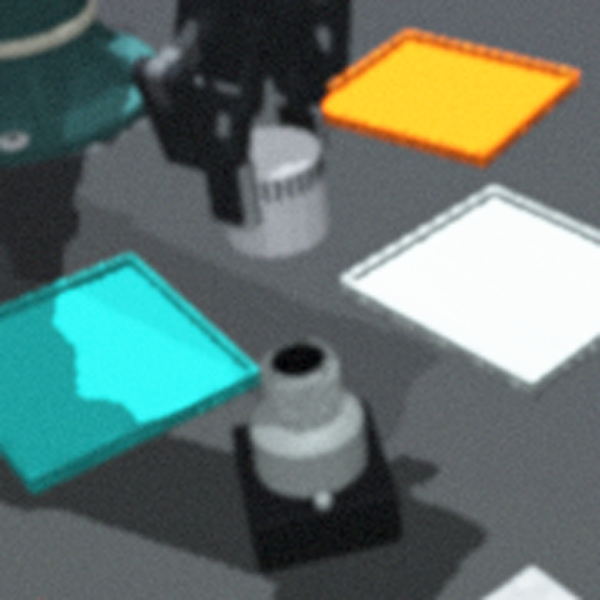

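The lid is held upright with its skirt bottom about 14 mm below the TCP at (277,228), and the jar's neck is open at (298,360). Next I carry it to the tray and lower it with a guard.

Run:
```python
from h import *
P=np.array([.493,-.011]); y=yaw_now()
env.move_l([*P,.20],down(y),max_speed=.12); st("over")
env.move_l([*P,.05],down(y),max_speed=.1); env.pause(.2); st("near")
print("guard",env.move_l([*P,.027],down(y),max_speed=.02,guard=4)); st()
print("guard",env.move_l([*P,.012],down(y),max_speed=.01,guard=4)); st("contact")
```

```text
over t28.3 [ 0.4931 -0.0117  0.1999] yaw1.68 j [ 0.54  0.45 -0.79  2.13  0.47  0.75  1.12] F [ 0.3 -1.6 -0.3] M [-0.04  0.02 -0.02] w0.0484
near t30.1 [ 0.4932 -0.011   0.0504] yaw1.68 j [ 0.31  0.66 -0.52  2.22  0.79  0.44  0.83] F [-0.5 -0.4 -1.3] M [-0.   -0.04 -0.01] w0.0485
guard False
 t31.4 [ 0.4931 -0.011   0.0271] yaw1.68 j [ 0.27  0.7  -0.46  2.23  0.85  0.39  0.78] F [-0.7 -0.2 -0.7] M [ 0.04  0.   -0.01] w0.0486
guard True
contact t32.3 [ 0.4932 -0.011   0.0189] yaw1.68 j [ 0.25  0.71 -0.44  2.23  0.87  0.37  0.76] F [ 0.2 -0.   4.1] M [-0.03  0.04 -0.03] w0.0489
```

Contact came at z = 18.9 mm, against 18.5 expected. I release, rise, clear the view and check.

Run:
```python
from h import *
env.let_go(); env.pause(.2); st("open")
o=env.get_obs()["eef_pos"]; print(env.move_l([o[0],o[1],.2],max_speed=.1,guard=10)); st("up")
env.move_ptp([.45,-.42,.3],down(yaw_now())); env.pause(.3); st("away")
S,T=env.read_camera("scene"),env.read_camera("top")
a=cv2.resize(T["pixels"][140:340,190:440],(500,400)); b=cv2.resize(S["pixels"][180:340,220:340],(300,400))
cv2.imwrite("pics/end.png",np.hstack([a,b])[:,:,::-1])
for z in (.005,.049): print(z,proj(T,[.493,-.011,z]),proj(S,[.493,-.011,z]))
```

```text
open t33.0 [ 0.4925 -0.0112  0.0185] yaw1.68 j [ 0.25  0.71 -0.44  2.23  0.87  0.37  0.76] F [-0.8  1.   1. ] M [ 0.01 -0.01 -0.02] w0.0856
False
up t34.9 [ 0.4922 -0.0112  0.1995] yaw1.68 j [ 0.54  0.45 -0.8   2.13  0.47  0.75  1.12] F [0.2 0.6 0.1] M [ 0.05 -0.01 -0.01] w0.0853
away t36.8 [ 0.4505 -0.4191  0.3   ] yaw1.69 j [ 1.26  0.49 -0.84  1.77  0.41  1.06  1.96] F [-0.5  1.   0.1] M [0.07 0.02 0.06] w0.0855
0.005 [307.39639569 278.56132396] [312.81402134 264.49222397]
0.049 [307.12763706 276.0721827 ] [312.09347829 247.89146558]
```

View pics/end.png

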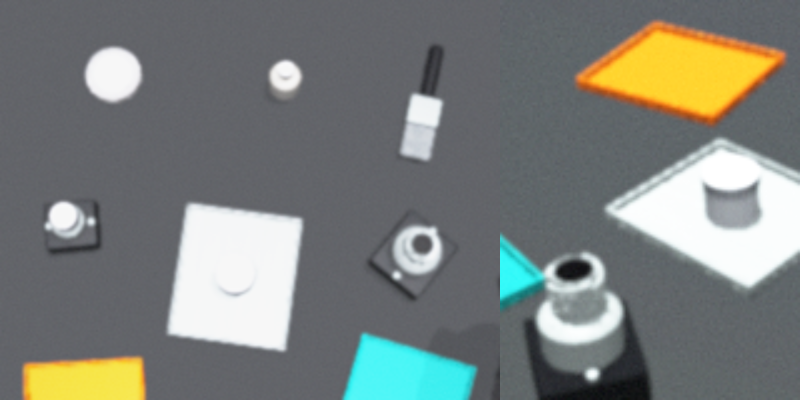

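The lid stands upright and flat in the middle of the steel tray: top-crop (235,271), scene-crop (731,170) for its top face, matching the prediction. The jar is open at (420,245) and everything else is where it was.

```bash
python3 -c "
from rig import env
env.finish_job()"
```

```text
the job is handed in; nothing more can be done
```

The wide jar is open and its lid is lying top side up and flat near the centre of the grey steel tray, released. I handed the job in at about 37 s.

- **Unscrewing:** I turned the lid anticlockwise in two strokes, about 1.6 turns in all, climbing with the thread. It then lifted free with about 1 N of pull, close to the lid's weight.
- **Placing:** I lowered it with a force guard. It touched the tray at 18.9 mm TCP height, where I expected 18.5 mm, and the contact force was about 4 N.
- **Last checks:** In both camera views the lid stands level where I aimed it and the jar's neck is open. The dish, bottle, brush and narrow jar look unmoved, and the gripper is open and clear of everything.
- **Disagreements:**
  - After the first stroke, the picture suggested the lid had climbed 12–13 mm, where about 15 mm was expected. That is within the measuring error.
  - The two views put the tray centre about 3 mm apart, so I used the average.
  - One tray corner was paired with the wrong corner in the other view, so I left it out.

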